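# Make up two sampling kits

## Robot

A 6-joint arm with a two-finger parallel gripper is mounted at the origin on the work surface. World frame = base frame: x ahead of the robot, y to its left, z up, the work surface at z = 0. Lengths are in m, angles in rad, forces in N, time in s.
With the tool pointing down it reaches from about 0.375 to 0.9 m from the base axis. Payload 3.1 kg.
Tool frame: the origin (TCP) lies on the centre line of the jaws, within the pads' length; the fingertips stand 11 mm ahead of it and the grasp point (between the pads) lies 8 mm behind it (manip.nose_length is the distance from the TCP to the fingertips, in m); z points along the fingers, y is the direction in which the jaws open and shut (so a half turn about z gives the same grasp; the last joint's range is limited). The gripper opens to 85 mm and grips with 20 to 120 N. Pads are 22 mm wide; open, the fingers measure 114 mm over their backs; the gripper's body (76 mm by 85 mm) begins 54 mm behind the grasp point. The pads swing forward as they close: fully open they stand 13 mm farther back than shut.
Start: joints at [-0.178, 0.527, 1.433, -0, 1.181, -0.178], TCP at [0.625, 0, 0.242] pointing down, gripper open.
Joint ranges: [-3.08, 3.08], [-0.75, 2.2], [0.22, 2.44], [-1.43, 4.57], [0, 2.65], [-2.85, 2.85]. Speed limits (rad/s): [2.79, 2.79, 3.14, 3.14, 3.14, 3.14].

## Interface

Orientations are given as a unit quaternion [x, y, z, w].
In Python, from station import readout, imaging, sign_off, manip gives the robot as it stands.
- The arm moves only by the tool move_arm, never from a script. Its argument "targets" is a list of rows, each an object with "gripper": the opening, from 0 (shut) to 1 (fully open); "travel": the shift along the tool's x, y, z in units of 25 mm (1.0 is 25 mm), a list of three; "rot": the turn, a rotation vector about the tool's x, y, z in units of 5 degrees (1.0 is 5 degrees), a list of three. A call has 1 to 20 rows; each row shifts and turns the commanded pose from where the row before left it, along the tool's axes as they then stand; what a row does not reach is not made up. A row lasts 1/12 s, in which the tool goes at most 41.7 mm and 7.16 degrees, less where a joint would pass 70% of its speed; a pose out of reach is approached as far as the arm can. A call is refused whole if a number of a shift passes 1 or a number of a turn 1, either way. A call with a gripper value outside its range is refused whole. The fingers move at their own pace and stop on an object; "grip_force" is the grip in N (left out, the last holds). Time passes only in rows, so rows that do not move let the fingers close. It gives the time, the measured TCP pose, the force and the opening at its end, in the units of the state.
- readout.sense(): the state, without advancing time (a new reading comes with each control period).
- imaging.snapshot(name): name is "scene" or "side" or "wrist"; returns a dict with "img" (420x560x3 uint8, red, green, blue), "fx", "fy", "cx", "cy" (pixels), "cam_to_world" (4x4, takes a point from camera to world coordinates); the wrist camera has in their place "tool_from_camera" (4x4, takes a point from camera to tool coordinates, whose origin is the TCP and whose axes are the flange's). Camera axes: x right, y down, z forward; pixel columns grow to the right and rows downward; lengths in m; the calibration is good to about 2 mm. A picture is of the moment at which its call begins: read the wrist's pose just before it. There is no depth.
- sign_off(): hands the job in, once; it reports no verdict.
The state is a dict: "t": time; "q": joint angles; "qd": joint speeds; "tau": joint torques, N m; "tcp_pos": TCP position; "tool_rot": TCP orientation; "force": force on the tool from outside, world axes, zero at the start; "ft_torque": the same for the moment, N m; "finger_gap": opening from 0.0 (shut) to 1.0 (fully open).
Only numpy, scipy, OpenCV 4.12 (cv2) and the standard library are available. Lean on these libraries where they do the work, as an engineer would, in place of code of your own. Each camera call takes 0.05 s, during which the arm holds its last target.

## Task

Make up the two sampling kits for the next round: the white bottle with the blue cap, the amber bottle with the black cap and the red-lidded jar go in the blue carrier; the aluminium tin and the square bottle with the green cap go in the yellow carrier. Stand each one upright on the floor of a compartment of its own, setting it down, not dropping it. Leave the spare stock (the small bottle with the yellow cap and the amber jar with the white lid) standing where it is.

Things in the scene. Friction and masses are not known exactly. Their poses are not given: they have to be found in the camera images.
- white_bottle: the larger white plastic bottle with a BLUE cap, no label: round, body 50 mm in diameter up to 74 mm, then a shoulder and neck 28 mm wide, cap 34 mm wide, 105 mm high in all; about 40 g. Origin: centre of its underside; z up. Loose.
- amber_bottle: dark brown (amber) glass bottle with a BLACK cap and a white paper band: round, body 48 mm in diameter up to 70 mm, neck 26 mm, cap 32 mm wide, 100 mm high in all; about 130 g. Origin: centre of its underside; z up. Loose.
- red_jar: clear plastic sample jar with a RED lid and a white paper band: round, body 42 mm in diameter at the foot to 48 mm at 54 mm height, lid 54 mm in diameter from 52 to 68 mm height (the top); about 35 g. Origin: centre of its underside; z up. Loose.
- tin: bare ALUMINIUM canister with a screw lid: round, body 46 mm in diameter, lid 49 mm in diameter from 48 to 66 mm height (the top); about 50 g. Origin: centre of its underside; z up. Loose.
- square_bottle: SQUARE grey plastic bottle with a GREEN cap and a white paper patch on two sides: body 42 by 42 mm (sides along its x and y axes) up to 70 mm, cap 33 mm wide, 98 mm high in all; about 50 g. Origin: centre of its underside; z up. Loose.
- small_bottle: the smaller white plastic bottle with a YELLOW cap; spare stock, not part of a kit: round, 42 mm in diameter up to 56 mm, 84 mm high in all. Origin: centre of its underside; z up. Loose. Stock stands upright, at least 80 mm centre to centre; an unlisted glass beaker (58 mm high) and lidded crucible (42 mm high), both 42 mm wide, stand among it, no part of the job.
- amber_jar: squat amber glass jar with a WHITE lid and a paper band; spare stock, not part of a kit: round, 54 mm in diameter, 72 mm high. Origin: centre of its underside; z up. Loose.
- blue_carrier: the blue plastic carrier, fixed: a tray 232 mm long (x) by 82 mm wide (y); walls, dividers and floor 4 mm thick, walls and dividers 26 mm high. Three compartments in a row, 72 (x) by 74 mm (y) inside, centred at x = -76, 0, +76 mm, y = 0. Wire lug 25 mm high out to 17 mm beyond each end. Origin: centre of underside, on the bench; z up. Stands left or right of the stock, yaw within 0.3 rad.
- yellow_carrier: the yellow plastic carrier, fixed: a tray 232 mm long (x) by 82 mm wide (y); walls, dividers and floor 4 mm thick, walls and dividers 26 mm high. Three compartments in a row, 72 (x) by 74 mm (y) inside, centred at x = -76, 0, +76 mm, y = 0. Wire lug 25 mm high out to 17 mm beyond each end. Origin: centre of underside, on the bench; z up. Stands left or right of the stock, yaw within 0.3 rad.
Things that resemble listed ones, but are neither listed nor needed, are in the scene too. Leave any purple look-alike of the amber_bottle alone. Leave any turquoise look-alike of the square_bottle alone.

How it is judged:
At the end, for the whole second after the job is handed in: Blue carrier: blue-capped white bottle, amber bottle, red-lidded jar; yellow carrier: tin, square bottle. Each inside the walls, standing on the floor (underside within 8 mm of the carrier's), tilt under 0.15 rad, released, at rest. Spare bottle and jar upright, moved under 25 mm (x of white_bottle in the frame of blue_carrier between -0.112 and 0.112 m and y of white_bottle in the frame of blue_carrier between -0.037 and 0.037 m and z of white_bottle in the frame of blue_carrier between 0 and 0.008 m and angle between each of white_bottle, amber_bottle, red_jar, tin, square_bottle, small_bottle, amber_jar's own z axis and vertical below 0.15 rad and linear speed of each of white_bottle, amber_bottle, red_jar, tin, square_bottle below 0.02 m/s and x of amber_bottle in the frame of blue_carrier between -0.112 and 0.112 m and y of amber_bottle in the frame of blue_carrier between -0.037 and 0.037 m and z of amber_bottle in the frame of blue_carrier between 0 and 0.008 m and x of red_jar in the frame of blue_carrier between -0.112 and 0.112 m and y of red_jar in the frame of blue_carrier between -0.037 and 0.037 m and z of red_jar in the frame of blue_carrier between 0 and 0.008 m and x of tin in the frame of yellow_carrier between -0.112 and 0.112 m and y of tin in the frame of yellow_carrier between -0.037 and 0.037 m and z of tin in the frame of yellow_carrier between 0 and 0.008 m and x of square_bottle in the frame of yellow_carrier between -0.112 and 0.112 m and y of square_bottle in the frame of yellow_carrier between -0.037 and 0.037 m and z of square_bottle in the frame of yellow_carrier between 0 and 0.008 m and distance of each of small_bottle, amber_jar from where it was at the start of the episode below 0.025 m); the robot touches nothing.
It fails at once if a kit item is dropped or flung: it moves faster than 0.75 m/s while the fingers do not touch it (a free fall of about 30 mm) ((linear speed of white_bottle above 0.75 m/s and contact force between the fingers and white_bottle below 0.05 N) or (linear speed of amber_bottle above 0.75 m/s and contact force between the fingers and amber_bottle below 0.05 N) or (linear speed of red_jar above 0.75 m/s and contact force between the fingers and red_jar below 0.05 N) or (linear speed of tin above 0.75 m/s and contact force between the fingers and tin below 0.05 N) or (linear speed of square_bottle above 0.75 m/s and contact force between the fingers and square_bottle below 0.05 N)).
It fails at once if a piece of the spare stock (small yellow-capped bottle, white-lidded amber jar) is knocked over or shifted by more than 40 mm (angle between any of small_bottle, amber_jar's own z axis and vertical above 0.6 rad or distance of any of small_bottle, amber_jar from where it was at the start of the episode above 0.04 m).
It also fails if it takes over 106 s, if anything falls off the work surface, if the arm or the gripper's body presses on something with over 40 N, if the wrist force passes 120 N, or if a joint passes its speed limit or range.

## Working session

There is one attempt and no reset: what is moved stays moved. The work goes in short steps, Python scripts to look and compute and a tool call to move; the robot and the scene stay as the last step left them, time stands still between calls to the robot, and variables do not carry over. Pictures are saved under pics/ and viewed, and the job is handed in when it is done.

Besides the shell and the picture viewer there is one more tool, called after ">>>" as name(argument=value, ...), one argument or row to a line, values as JSON. move_arm: Moves the arm, as the interface text tells. Its arguments: {"type":"object","properties":{"targets":{"type":"array"},"grip_force":{"type":"number"}},"required":["targets"]}

```bash
ls; mkdir -p pics
cat > h.py <<'E'
import numpy as np, cv2
from station import readout, imaging, sign_off, manip
from scipy.spatial.transform import Rotation as R
def ray(c,u,v,T=None):
    T=np.array(c["cam_to_world"] if T is None else T)
    d=T[:3,:3]@np.array([(u-c["cx"])/c["fx"],(v-c["cy"])/c["fy"],1.0])
    return T[:3,3],d
def onz(c,u,v,z,T=None):
    o,d=ray(c,u,v,T); return o+d*(z-o[2])/d[2]
def proj(c,p,T=None):
    T=np.array(c["cam_to_world"] if T is None else T)
    q=T[:3,:3].T@(np.array(p)-T[:3,3]); return c["fx"]*q[0]/q[2]+c["cx"],c["fy"]*q[1]/q[2]+c["cy"]
E
python3 - <<'E'
from h import *
import pickle
s=readout.sense(); print(s["t"],s["tcp_pos"],s["tool_rot"],manip.nose_length)
for n in("scene","side","wrist"):
    c=imaging.snapshot(n); c["state"]=readout.sense(); pickle.dump(c,open(n+".pkl","wb"))
    cv2.imwrite(f"pics/{n}0.png",c["img"][:,:,::-1])
    print(n,c["fx"],c["cx"],c["cy"],np.round(c.get("cam_to_world",c.get("tool_from_camera")),3).tolist())
E
```

```text
pics
0.0 [6.24299363e-01 1.62503281e-04 2.41334301e-01] [ 7.07097743e-01  7.07114979e-01 -6.09773178e-04 -9.03190942e-04] 0.011
scene 544.2187878628148 278.59037606803594 214.96357526645602 [[-0.028, 0.623, -0.782, 1.331], [0.999, 0.03, -0.011, -0.001], [0.017, -0.781, -0.624, 0.688], [0.0, 0.0, 0.0, 1.0]]
side 470.22736418709354 278.7704198602581 201.4612241685526 [[0.796, -0.466, 0.387, 0.19], [-0.606, -0.62, 0.498, -0.41], [0.008, -0.63, -0.776, 0.686], [0.0, 0.0, 0.0, 1.0]]
wrist 289.22767874191624 278.1355130871412 210.49316334168768 [[-0.001, -0.959, -0.284, 0.073], [1.0, -0.001, -0.0, -0.0], [-0.0, -0.284, 0.959, -0.13], [0.0, 0.0, 0.0, 1.0]]
```

View pics/scene0.png

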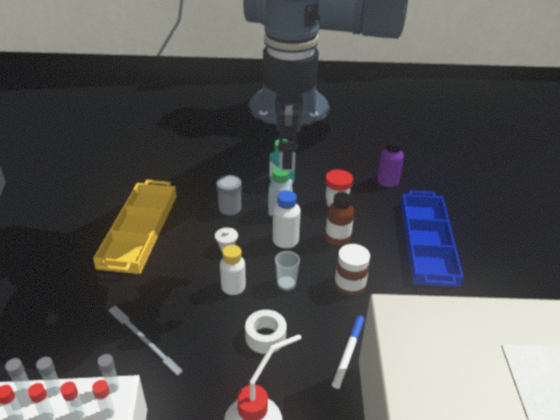

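View pics/side0.png

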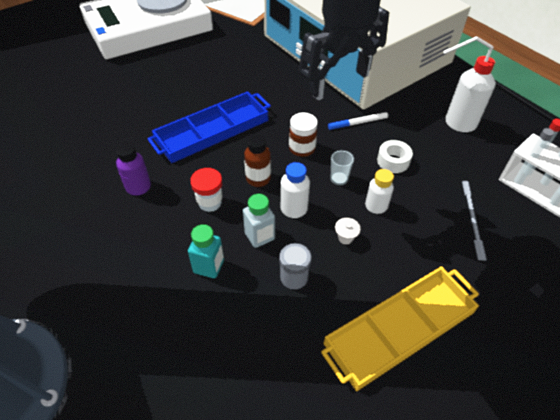

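View pics/wrist0.png

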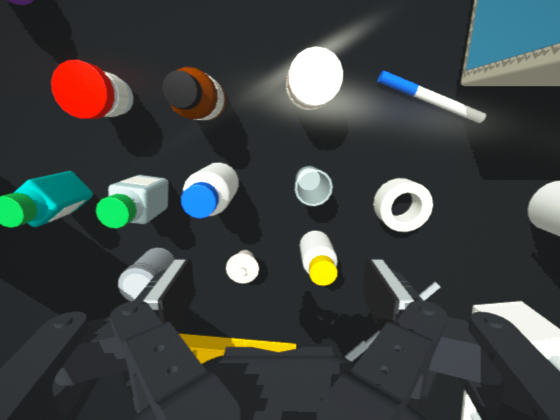

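The scene picture shows the yellow carrier at the left (138,228) and the blue one at the right (431,237). In between stand the tin (230,195), red jar (339,187), blue-capped bottle (287,222), amber bottle (341,218), grey square bottle with green cap (280,195), small yellow-capped bottle (233,270), amber jar (352,270) and two glassware pieces. There are two look-alikes:
- **Green cap:** a turquoise one (side 206,252) and a grey one (side 259,221). The grey one fits.
- **Amber shape:** a purple one (side 132,172) and a brown one with a paper band (side 257,164). The brown one fits.

Next I measure.

```bash
cat > loc.py <<'E'
from h import *
import pickle
S={n:pickle.load(open(n+".pkl","rb")) for n in("scene","side","wrist")}
w=S["wrist"]; st=w["state"]; T=np.eye(4);T[:3,:3]=R.from_quat(st["tool_rot"]).as_matrix();T[:3,3]=st["tcp_pos"]
w["cam_to_world"]=T@np.array(w["tool_from_camera"])
def blobs(c,lo,hi,amin=60):
    hsv=cv2.cvtColor(c["img"],cv2.COLOR_RGB2HSV); m=cv2.inRange(hsv,lo,hi)
    m=cv2.morphologyEx(m,cv2.MORPH_OPEN,np.ones((3,3),np.uint8))
    n,l,s,ce=cv2.connectedComponentsWithStats(m)
    return [(int(s[i,4]),np.round(ce[i],1).tolist(),s[i,:4].tolist()) for i in range(1,n) if s[i,4]>=amin]
if __name__=="__main__":
  for nm,lo,hi,z in (("bluecap",(108,150,100),(125,255,255),.095),("green",(55,120,80),(75,255,255),.09),("yellow",(22,150,120),(30,255,255),.075),("red",(0,200,120),(4,255,255),.06),("purple",(130,80,30),(150,255,255),.04)):
    for n,c in S.items():
        for b in blobs(c,lo,hi): print(nm,n,b,np.round(onz(c,*b[1],z)[:2],3))
E
python3 loc.py
python3 - <<'E'
from loc import *
a=cv2.resize(S["side"]["img"][120:310,100:420],(800,475),interpolation=cv2.INTER_CUBIC)[:,:,::-1]
cv2.imwrite("pics/sidecrop.png",a)
E
```

```text
bluecap scene (3891, [430.5, 237.6], [402, 190, 61, 95]) [0.637 0.244]
bluecap scene (237, [287.1, 198.7], [279, 192, 18, 15]) [0.541 0.002]
bluecap scene (135, [357.6, 325.8], [352, 316, 12, 20]) [0.831 0.105]
bluecap side (4153, [209.0, 125.5], [148, 92, 122, 70]) [0.491 0.192]
bluecap side (138, [337.9, 123.9], [328, 119, 21, 10]) [0.687 0.051]
bluecap side (354, [295.7, 171.5], [285, 162, 22, 21]) [0.548 0.004]
bluecap wrist (169, [394.9, 86.2], [377, 77, 37, 18]) [0.727 0.106]
bluecap wrist (93, [211.8, 190.9], [203, 183, 15, 20]) [0.559 0.011]
green scene (156, [280.2, 175.0], [273, 168, 16, 14]) [ 0.458 -0.012]
green side (377, [258.0, 203.4], [247, 193, 22, 22]) [ 0.458 -0.011]
green side (426, [202.0, 235.1], [191, 224, 22, 24]) [ 0.352 -0.01 ]
green wrist (1036, [15.7, 209.6], [0, 193, 36, 35]) [ 0.358 -0.009]
green wrist (1087, [115.3, 210.6], [96, 194, 40, 35]) [ 0.459 -0.01 ]
yellow scene (4114, [135.3, 228.3], [94, 180, 81, 93]) [ 0.613 -0.26 ]
yellow scene (188, [232.0, 251.8], [223, 246, 18, 13]) [ 0.666 -0.087]
yellow side (269, [383.4, 177.5], [375, 169, 19, 18]) [ 0.674 -0.085]
yellow side (7693, [399.3, 325.7], [323, 267, 154, 122]) [ 0.494 -0.294]
yellow wrist (680, [322.4, 270.5], [309, 255, 29, 31]) [ 0.674 -0.086]
yellow wrist (1453, [228.1, 345.3], [181, 334, 115, 29]) [ 0.562 -0.189]
red side (198, [483.4, 65.7], [475, 57, 19, 17]) [1.11  0.028]
red side (88, [555.4, 124.1], [551, 119, 9, 11]) [ 1.064 -0.182]
red side (139, [208.9, 189.5], [196, 182, 25, 13]) [0.421 0.086]
red wrist (2850, [81.7, 89.2], [51, 60, 63, 59]) [0.428 0.107]
purple scene (853, [390.1, 168.1], [377, 149, 28, 39]) [0.347 0.223]
purple side (1037, [133.7, 175.1], [115, 152, 36, 44]) [0.336 0.215]
purple wrist (103, [20.3, 1.7], [8, 0, 25, 5]) [0.37 0.19]
```

View pics/sidecrop.png

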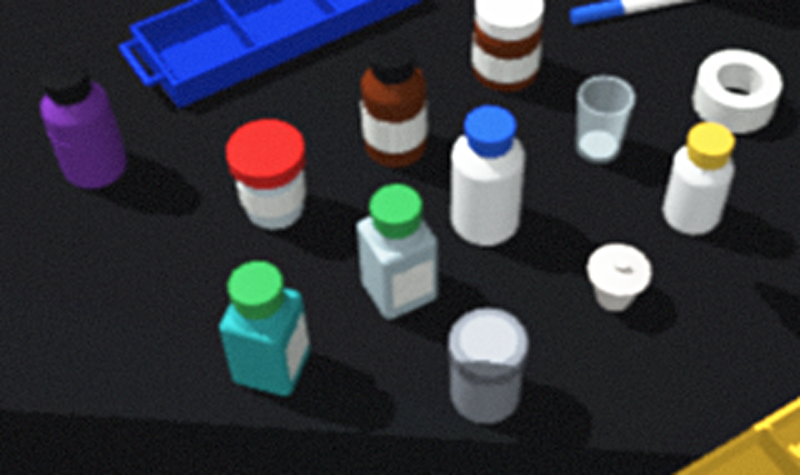

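The enlarged crop confirms the targets. The grey square bottle (395,250) has the green cap and patch, and the brown amber bottle (395,110) has the paper band. The turquoise (265,330) and purple (80,130) pieces are the look-alikes. Next come the carriers' rims and the rest.

Run:
```python
from loc import *
def crop(n,x,y,w,h,k,f):
    cv2.imwrite(f,cv2.resize(S[n]["img"][y:y+h,x:x+w],None,fx=k,fy=k,interpolation=cv2.INTER_CUBIC)[:,:,::-1])
crop("side",140,85,140,80,5,"pics/bc.png")
crop("side",310,260,180,130,4,"pics/yc.png")
a=[cv2.resize(S["scene"]["img"][y:y+h,x:x+w],None,fx=5,fy=5,interpolation=cv2.INTER_CUBIC) for x,y,w,h in((395,180,75,110),(90,170,85,110))]
cv2.imwrite("pics/sc.png",np.hstack(a)[:,:,::-1])
crop("wrist",0,30,370,280,2,"pics/wc.png")
```

```text
(no output)
```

View pics/bc.png

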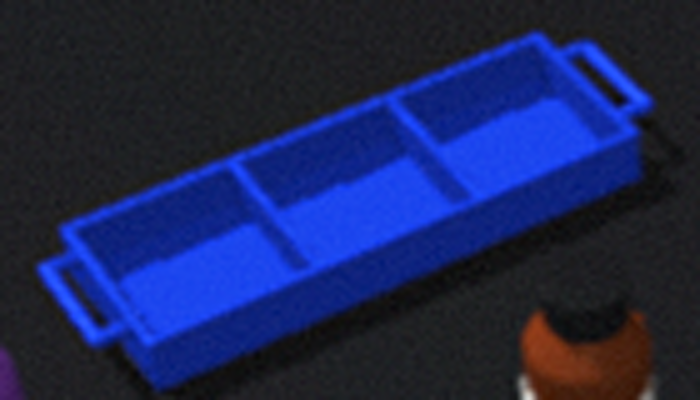

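View pics/yc.png

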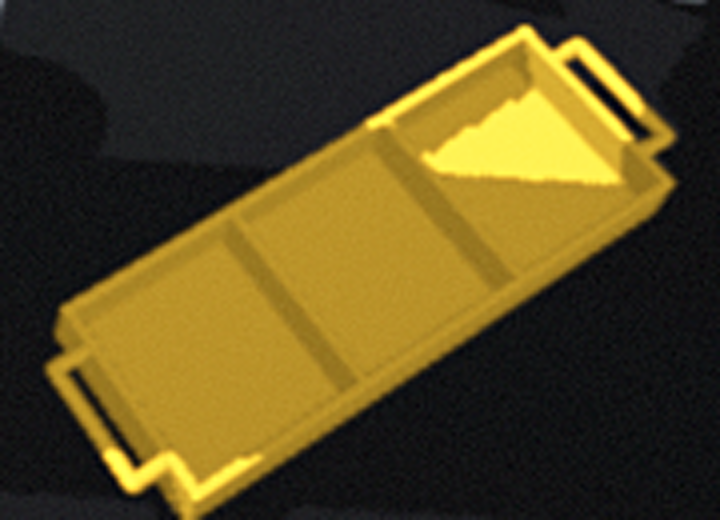

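View pics/sc.png

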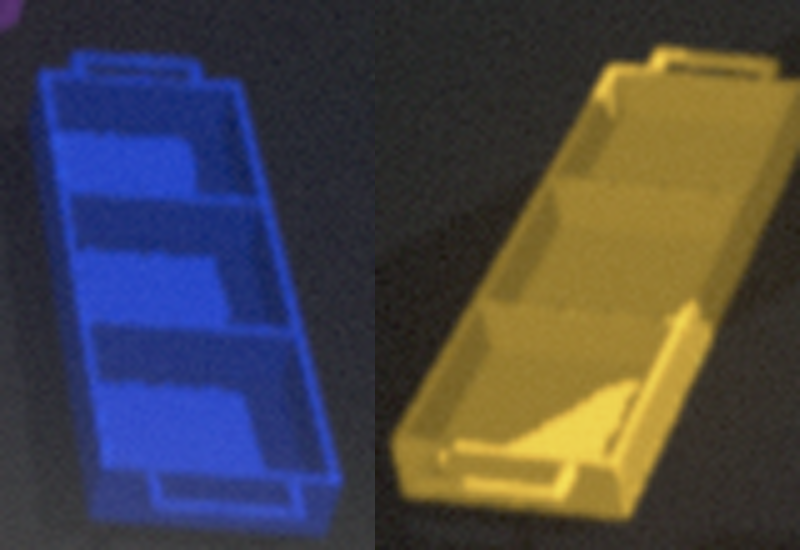

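View pics/wc.png

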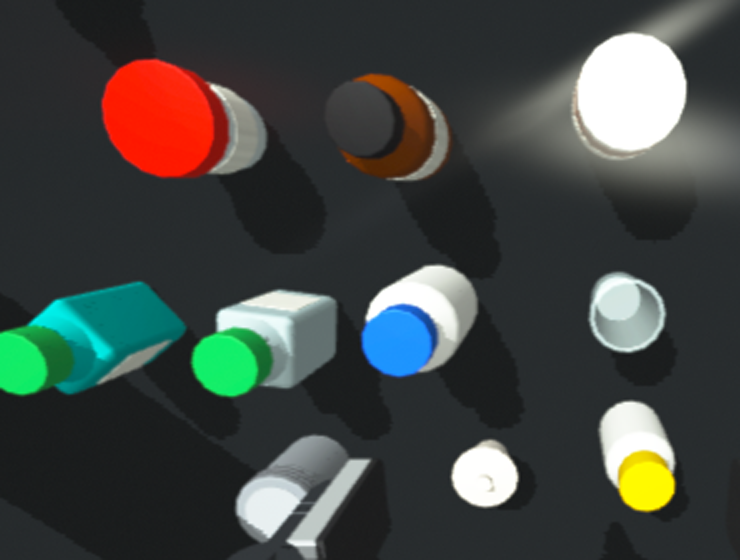

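Rim corners read from the crops are: blue side (62,228),(540,38),(638,130),(150,345), yellow side (62,310),(525,28),(675,182),(190,500), with the scene ones alongside. The top discs in the wrist crop are red (158,117), amber (358,119), white (398,341), square (226,364) and tin (272,508). I compute positions from these.

Run:
```python
from loc import *
def P(n,pts,x0,y0,k,z): return np.array([onz(S[n],x0+u/k,y0+v/k,z)[:2] for u,v in pts])
for nm,a in (("blue side",P("side",[(62,228),(540,38),(638,130),(150,345)],140,85,5,.026)),
 ("blue scene",P("scene",[(42,72),(240,82),(338,482),(100,465)],395,180,5,.026)),
 ("yel side",P("side",[(62,310),(525,28),(675,182),(190,500)],310,260,4,.026)),
 ("yel scene",P("scene",[(235,65),(257,465),(20,440)],90,170,5,.026))):
    r=cv2.minAreaRect((a*1000).astype(np.float32)) ; print(nm,np.round(a,3).tolist(),"ctr",np.round(a.mean(0),4),r)
for nm,p,z in(("red",(158,117),.068),("amber",(358,119),.1),("white",(398,341),.105),("square",(226,364),.098),("tin",(272,508),.066),("ajar",(632,87),.072)):
    print(nm,np.round(P("wrist",[p],0,30,2,z)[0],4))
for nm,p,z in(("red",(266,146),.068),("amber",(393,65),.1),("white",(490,125),.105),("square",(396,204),.098),("tin",(489,338),.066),("ajar",(508,8),.072)):
    print(nm,"side",np.round(P("side",[p],100,120,2.5,z)[0],4))
# square bottle body top edges
w=P("wrist",[(217,305),(270,303),(336,294),(336,378),(284,388)],0,30,2,.068); print(np.round(w,4).tolist())
b=P("side",[(437,290),(397,314),(360,285)],100,120,2.5,0); print(np.round(b,4).tolist())
```

```text
blue side [[0.425, 0.319], [0.654, 0.303], [0.651, 0.226], [0.421, 0.237]] ctr [0.5378 0.2712] ((538.1494140625, 272.4212646484375), (81.33605194091797, 230.5985870361328), 87.2682876586914)
blue scene [[0.422, 0.242], [0.425, 0.323], [0.656, 0.308], [0.652, 0.227]] ctr [0.5388 0.2751] ((538.3771362304688, 275.0115966796875), (81.0873794555664, 232.38014221191406), 86.41926574707031)
yel side [[0.418, -0.232], [0.647, -0.256], [0.64, -0.336], [0.409, -0.311]] ctr [ 0.5286 -0.2836] ((528.787353515625, -283.1840515136719), (80.7177505493164, 232.92787170410156), 83.76966857910156)
yel scene [[0.41, -0.311], [0.648, -0.248], [0.639, -0.334]] ctr [ 0.5659 -0.2978] ((539.3402709960938, -318.71734619140625), (246.6716766357422, 80.54550170898438), 14.793723106384277)
red [0.4301 0.1072]
amber [0.5376 0.1028]
white [0.5487 0.0043]
square [ 0.4608 -0.0092]
tin [ 0.4545 -0.1084]
ajar [0.6597 0.1197]
red side [0.428  0.1045]
amber side [0.5285 0.0897]
white side [ 0.5444 -0.0006]
square side [ 0.4569 -0.0135]
tin side [ 0.4549 -0.1139]
ajar side [0.6532 0.1113]
[[0.4434, 0.0145], [0.4717, 0.0156], [0.5073, 0.0204], [0.5023, -0.0263], [0.4728, -0.0322]]
[[0.4786, -0.0287], [0.444, -0.0282], [0.4375, 0.0077]]
```

I will turn the jaws by 90° so they open along y, then use that direction for both grasping and placing.

>>> move_arm(
  targets=[
    {"gripper": 1,"travel": [0,0,0],"rot": [0,0,1]},
    {"gripper": 1,"travel": [0,0,0],"rot": [0,0,1]},
    {"gripper": 1,"travel": [0,0,0],"rot": [0,0,1]},
    {"gripper": 1,"travel": [0,0,0],"rot": [0,0,1]},
    {"gripper": 1,"travel": [0,0,0],"rot": [0,0,1]},
    {"gripper": 1,"travel": [0,0,0],"rot": [0,0,1]},
    {"gripper": 1,"travel": [0,0,0],"rot": [0,0,1]},
    {"gripper": 1,"travel": [0,0,0],"rot": [0,0,1]},
    {"gripper": 1,"travel": [0,0,0],"rot": [0,0,1]},
    {"gripper": 1,"travel": [0,0,0],"rot": [0,0,1]},
    {"gripper": 1,"travel": [0,0,0],"rot": [0,0,1]},
    {"gripper": 1,"travel": [0,0,0],"rot": [0,0,1]},
    {"gripper": 1,"travel": [0,0,0],"rot": [0,0,1]},
    {"gripper": 1,"travel": [0,0,0],"rot": [0,0,1]},
    {"gripper": 1,"travel": [0,0,0],"rot": [0,0,1]},
    {"gripper": 1,"travel": [0,0,0],"rot": [0,0,1]},
    {"gripper": 1,"travel": [0,0,0],"rot": [0,0,1]},
    {"gripper": 1,"travel": [0,0,0],"rot": [0,0,1]},
    {"gripper": 1,"travel": [0,0,0],"rot": [0,0,0]},
  ],
  grip_force=30,
)

```text
t: 1.73
tcp_pos: [0.6247, 0.0001, 0.2419]
tool_rot: [1.0, -0.001, -0.0, -0.0]
force: [-0.6, -0.6, 0.7]
finger_gap: 1.004
```

>>> move_arm(
  targets=[
    {"gripper": 1,"travel": [-0.975,-0.53,0],"rot": [0,0,0]},
    {"gripper": 1,"travel": [-0.975,-0.53,0],"rot": [0,0,0]},
    {"gripper": 1,"travel": [-0.975,-0.53,0],"rot": [0,0,0]},
    {"gripper": 1,"travel": [-0.975,-0.53,0],"rot": [0,0,0]},
    {"gripper": 1,"travel": [-0.975,-0.53,0],"rot": [0,0,0]},
    {"gripper": 1,"travel": [-0.975,-0.53,0],"rot": [0,0,0]},
    {"gripper": 1,"travel": [-0.975,-0.53,0],"rot": [0,0,0]},
    {"gripper": 1,"travel": [-0.975,-0.53,0],"rot": [0,0,0]},
    {"gripper": 1,"travel": [0,0,0],"rot": [0,0,0]},
    {"gripper": 1,"travel": [0,0,0],"rot": [0,0,0]},
  ],
)

```text
t: 2.57
tcp_pos: [0.4287, 0.1066, 0.2424]
tool_rot: [1.0, 0.002, -0.0, 0.0]
force: [0.5, -0.8, -0.0]
finger_gap: 0.998
```

```bash
cat > wr.py <<'E'
from h import *
import sys,pickle
def shot(f):
    s=readout.sense(); c=imaging.snapshot("wrist")
    T=np.eye(4);T[:3,:3]=R.from_quat(s["tool_rot"]).as_matrix();T[:3,3]=s["tcp_pos"]
    c["cam_to_world"]=T@np.array(c["tool_from_camera"]); pickle.dump(c,open("wnow.pkl","wb"))
    cv2.imwrite("pics/"+f,c["img"][:,:,::-1]); print(s["t"],np.round(s["tcp_pos"],4),np.round(s["tool_rot"],4),np.round(s["q"],2))
    return c
E
python3 -c "
from wr import *
shot('w1.png')"
```

```text
2.5667 [0.4287 0.1066 0.2424] [ 1.0e+00  1.8e-03 -1.0e-04  1.0e-04] [-0.01  0.28  1.87 -0.    0.99  1.56]
```

View pics/w1.png

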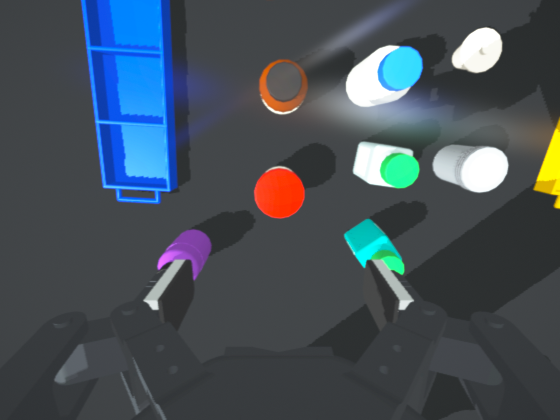

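The wrist view from above the red jar shows the red lid at (280,192), amber cap (286,82), white bottle cap (402,68), square cap (399,170), tin lid (484,169), and most of the blue carrier's rim.

Run:
```python
from loc import *
c=pickle.load(open("wnow.pkl","rb"))
for nm,p,z in(("red",(280,192),.067),("amber",(286,81),.1),("white",(403,67),.105),("square",(400,170),.098),("tin",(485,169),.066),("cor",(103,190),.026),("cor",(174,187),.026)):
    print(nm,np.round(onz(c,*p,z),4))
for nm,lo,hi in(("red",(0,150,80),(6,255,255)),("green",(55,120,80),(75,255,255)),("blue",(98,150,150),(112,255,255))):print(nm,blobs(c,lo,hi))
cv2.imwrite("pics/w1c.png",cv2.resize(c["img"][20:220,230:530],(800,533),interpolation=cv2.INTER_CUBIC)[:,:,::-1])
```

```text
red [0.4311 0.1054 0.067 ]
amber [0.537  0.1009 0.1   ]
white [0.5474 0.0029 0.105 ]
square [ 0.4598 -0.0081  0.098 ]
tin [ 0.4563 -0.1115  0.066 ]
cor [0.4236 0.3215 0.026 ]
cor [0.4276 0.2343 0.026 ]
red [(1835, [279.1, 193.3], [254, 169, 51, 49])]
green [(182, [387.3, 163.2], [380, 153, 22, 26]), (149, [383.1, 254.5], [372, 250, 24, 9])]
blue [(15572, [132.2, 93.6], [82, 0, 95, 203]), (171, [383.1, 76.5], [378, 60, 16, 30])]
```

View pics/w1c.png

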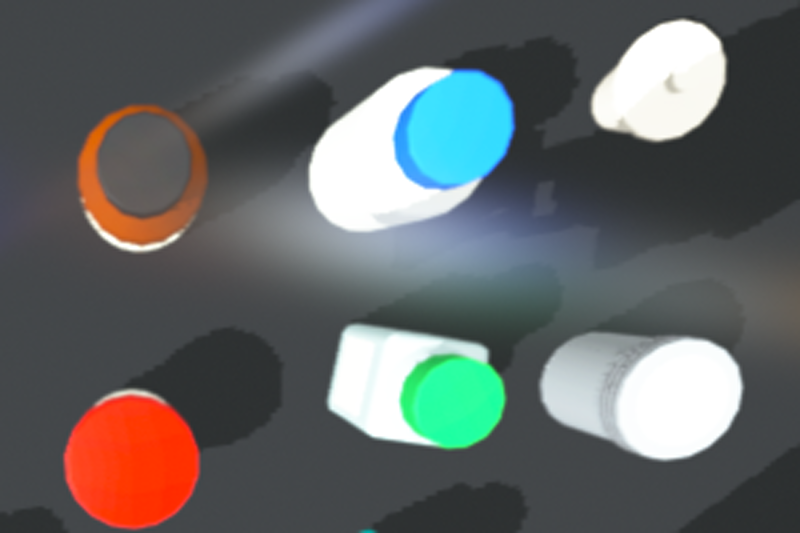

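Run:
```python
from loc import *
c=pickle.load(open("wnow.pkl","rb"))
a=c["img"][130:205,340:430]
cv2.imwrite("pics/sq.png",np.hstack([cv2.resize(a,None,fx=5,fy=5,interpolation=cv2.INTER_CUBIC),cv2.resize(S["side"]["img"][185:250,235:285],(288,375),interpolation=cv2.INTER_CUBIC)])[:,:,::-1])
k=800/300
for z,pts in ((0,[(347,328),(330,408)]),(.068,[(385,345),(372,436)]),(.068,[(372,436),(440,447)]),(.068,[(400,335),(488,347)])):
    q=[onz(c,230+u/k,20+v/k,z)[:2] for u,v in pts]; d=q[1]-q[0]; print(np.round(q,4).tolist(),np.degrees(np.arctan2(d[1],d[0])))
```

```text
[[0.479, 0.0047], [0.4412, 0.0098]] 172.3427351419434
[[0.4766, 0.0083], [0.4408, 0.01]] 177.24051610116726
[[0.4408, 0.01], [0.4364, -0.0177]] -99.03319593723626
[[0.4804, 0.0029], [0.4759, -0.0317]] -97.3400214537021
```

View pics/sq.png

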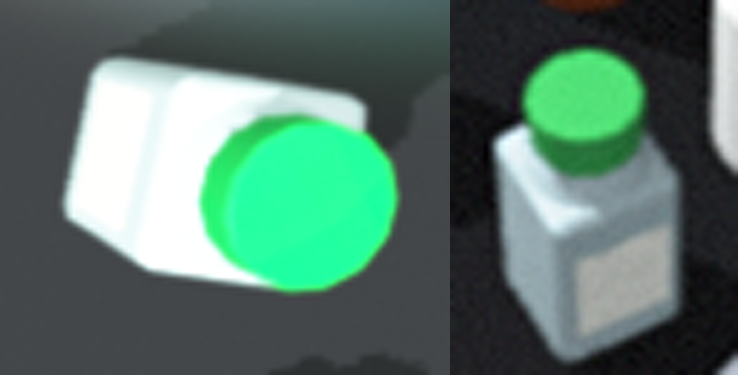

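The square bottle's yaw comes out at about −7.5°. Now I grip the red jar by its lid.

>>> move_arm(
  targets=[
    {"gripper": 1,"travel": [0.07,0.04,1],"rot": [0,0,0]},
    {"gripper": 1,"travel": [0,0,1],"rot": [0,0,0]},
    {"gripper": 1,"travel": [0,0,1],"rot": [0,0,0]},
    {"gripper": 1,"travel": [0,0,1],"rot": [0,0,0]},
    {"gripper": 1,"travel": [0,0,1],"rot": [0,0,0]},
    {"gripper": 1,"travel": [0,0,1],"rot": [0,0,0]},
    {"gripper": 1,"travel": [0,0,1],"rot": [0,0,0]},
    {"gripper": 1,"travel": [0,0,0.5],"rot": [0,0,0]},
    {"gripper": 1,"travel": [0,0,0.28],"rot": [0,0,0]},
    {"gripper": 1,"travel": [0,0,0],"rot": [0,0,0]},
    {"gripper": 0,"travel": [0,0,0],"rot": [0,0,0]},
    {"gripper": 0,"travel": [0,0,0],"rot": [0,0,0]},
    {"gripper": 0,"travel": [0,0,0],"rot": [0,0,0]},
    {"gripper": 0,"travel": [0,0,0],"rot": [0,0,0]},
    {"gripper": 0,"travel": [0,0,0],"rot": [0,0,0]},
    {"gripper": 0,"travel": [0,0,0],"rot": [0,0,0]},
  ],
)

```text
t: 3.95
tcp_pos: [0.4327, 0.105, 0.0488]
tool_rot: [1.0, 0.0, 0.001, 0.0]
force: [0.3, -0.1, 6.9]
finger_gap: 0.62
```

>>> move_arm(
  targets=[
    {"gripper": 0,"travel": [0,0,-0.5],"rot": [0,0,0]},
    {"gripper": 0,"travel": [0,0,-1],"rot": [0,0,0]},
    {"gripper": 0,"travel": [0,0,-1],"rot": [0,0,0]},
    {"gripper": 0,"travel": [0,0,-1],"rot": [0,0,0]},
    {"gripper": 0,"travel": [0,0,-0.5],"rot": [0,0,0]},
    {"gripper": 0,"travel": [0.14,-0.4,0],"rot": [0,0,0]},
    {"gripper": 0,"travel": [0.15,-0.8,0],"rot": [0,0,0]},
    {"gripper": 0,"travel": [0.15,-1,0],"rot": [0,0,0]},
    {"gripper": 0,"travel": [0.15,-1,0],"rot": [0,0,0]},
    {"gripper": 0,"travel": [0.15,-1,0],"rot": [0,0,0]},
    {"gripper": 0,"travel": [0.15,-1,0],"rot": [0,0,0]},
    {"gripper": 0,"travel": [0.14,-1,0],"rot": [0,0,0]},
    {"gripper": 0,"travel": [0.14,-0.7,0],"rot": [0,0,0]},
    {"gripper": 0,"travel": [0,0,0],"rot": [0,0,0]},
    {"gripper": 0,"travel": [0,0,0],"rot": [0,0,0]},
  ],
)

```text
t: 5.2
tcp_pos: [0.4601, 0.2786, 0.1466]
tool_rot: [1.0, 0.001, -0.001, 0.0]
force: [-0.4, -0.2, -0.8]
finger_gap: 0.623
```

```bash
python3 -c "
from wr import *
shot('w2.png'); c=imaging.snapshot('scene'); cv2.imwrite('pics/s2.png',cv2.resize(c['img'][130:310,220:500],(800,514))[:,:,::-1])"
```

```text
5.2 [0.4601 0.2786 0.1466] [ 1.0e+00  1.2e-03 -8.0e-04  3.0e-04] [ 0.34  0.55  1.74 -0.    0.86  1.91]
```

View pics/s2.png

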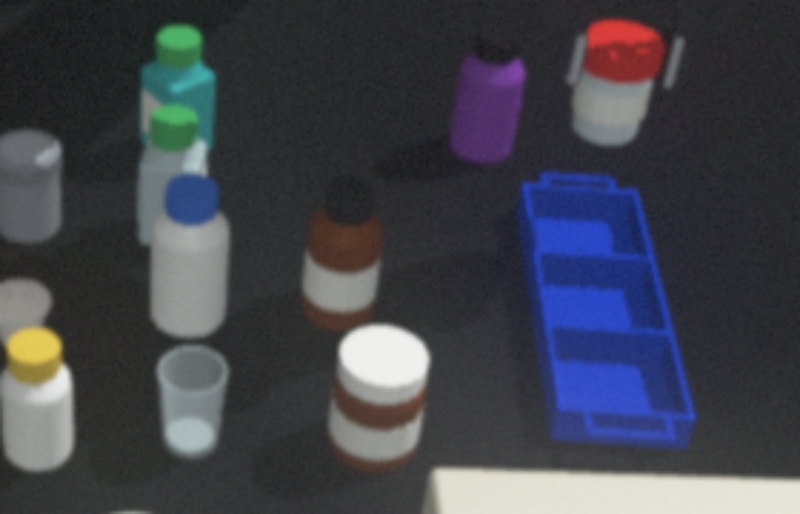

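View pics/w2.png

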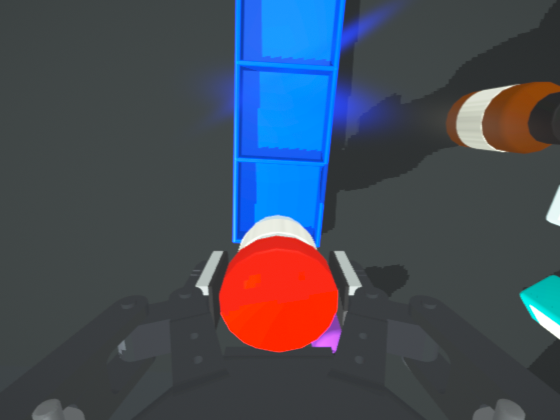

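The red jar is held upright (scene crop 620,80). The wrist view shows the blue dividers at (238,159)-(330,162) and (236,64)-(338,69), so I check the carrier from those before lowering.

Run:
```python
from loc import *
c=pickle.load(open("wnow.pkl","rb"))
q=np.array([onz(c,*p,.026)[:2] for p in((235,159),(330,162),(235,64),(340,69))]);print(np.round(q,4).tolist(),q.mean(0))
```

```text
[[0.5036, 0.3164], [0.5012, 0.2349], [0.5775, 0.3134], [0.574, 0.2309]] [0.53909028 0.27389883]
```

>>> move_arm(
  targets=[
    {"gripper": 0,"travel": [0.12,0.04,0.7],"rot": [0,0,0]},
    {"gripper": 0,"travel": [0,0,1],"rot": [0,0,0]},
    {"gripper": 0,"travel": [0,0,1],"rot": [0,0,0]},
    {"gripper": 0,"travel": [0,0,0.5],"rot": [0,0,0]},
    {"gripper": 0,"travel": [0,0,0.3],"rot": [0,0,0]},
    {"gripper": 0,"travel": [0,0,0.15],"rot": [0,0,0]},
    {"gripper": 0,"travel": [0,0,0.07],"rot": [0,0,0]},
    {"gripper": 0,"travel": [0,0,0],"rot": [0,0,0]},
  ],
)

```text
t: 5.97
tcp_pos: [0.4643, 0.2763, 0.0551]
tool_rot: [1.0, -0.0, 0.0, -0.0]
force: [0.1, 0.2, 0.4]
finger_gap: 0.622
```

>>> move_arm(
  targets=[
    {"gripper": 0,"travel": [0,0,0.06],"rot": [0,0,0]},
    {"gripper": 0,"travel": [0,0,0.03],"rot": [0,0,0]},
    {"gripper": 0,"travel": [0,0,0],"rot": [0,0,0]},
  ],
)

```text
t: 6.22
tcp_pos: [0.4643, 0.2767, 0.0531]
tool_rot: [1.0, 0.0, 0.001, -0.0]
force: [-0.1, 0.1, -0.5]
finger_gap: 0.619
```

>>> move_arm(
  targets=[
    {"gripper": 0.7,"travel": [0,0,0],"rot": [0,0,0]},
    {"gripper": 0.8,"travel": [0,0,0],"rot": [0,0,0]},
    {"gripper": 0.9,"travel": [0,0,0],"rot": [0,0,0]},
    {"gripper": 0.9,"travel": [0,0,0],"rot": [0,0,0]},
    {"gripper": 0.9,"travel": [0,0,-0.5],"rot": [0,0,0]},
    {"gripper": 0.9,"travel": [0,0,-1],"rot": [0,0,0]},
    {"gripper": 0.9,"travel": [0,0,-1],"rot": [0,0,0]},
    {"gripper": 0.9,"travel": [0,0,-1],"rot": [0,0,0]},
    {"gripper": 0.9,"travel": [0,0,-1],"rot": [0,0,0]},
    {"gripper": 0.9,"travel": [0,0,-0.5],"rot": [0,0,0]},
    {"gripper": 0.9,"travel": [0.36,0.88,0],"rot": [0,0,0]},
    {"gripper": 0.9,"travel": [0.36,0.88,0],"rot": [0,0,0]},
    {"gripper": 0.9,"travel": [0.36,0.88,0],"rot": [0,0,0]},
    {"gripper": 0.9,"travel": [0.36,0.88,0],"rot": [0,0,0]},
    {"gripper": 0.9,"travel": [0.36,0.88,0],"rot": [0,0,0]},
    {"gripper": 0.9,"travel": [0.36,0.88,0],"rot": [0,0,0]},
    {"gripper": 0.9,"travel": [0.36,0.88,0],"rot": [0,0,0]},
    {"gripper": 0.9,"travel": [0.36,0.88,0],"rot": [0,0,0]},
    {"gripper": 0.9,"travel": [0,0,0],"rot": [0,0,0]},
    {"gripper": 0.9,"travel": [0,0,0],"rot": [0,0,0]},
  ],
)

```text
t: 7.88
tcp_pos: [0.5363, 0.0995, 0.1775]
tool_rot: [1.0, -0.001, -0.0, -0.0]
force: [-0.1, 0.2, -0.2]
finger_gap: 0.898
```

```bash
python3 -c "
from wr import *
c=shot('w3.png'); 
for p,z in(((0.537,.101,.1),0),): print(proj(c,p))
c=imaging.snapshot('scene'); cv2.imwrite('pics/s3.png',cv2.resize(c['img'][130:310,220:500],(800,514))[:,:,::-1])"
```

```text
7.8833 [0.5363 0.0995 0.1775] [ 1.0e+00 -1.3e-03 -0.0e+00 -1.0e-04] [-0.02  0.51  1.7   0.    0.94  1.55]
(np.float64(277.2814064333166), np.float64(222.97356688762682))
```

View pics/s3.png

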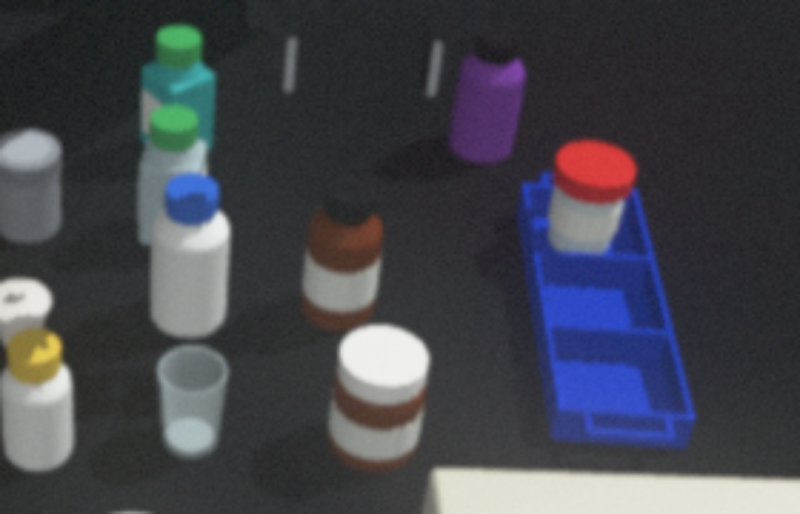

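View pics/w3.png

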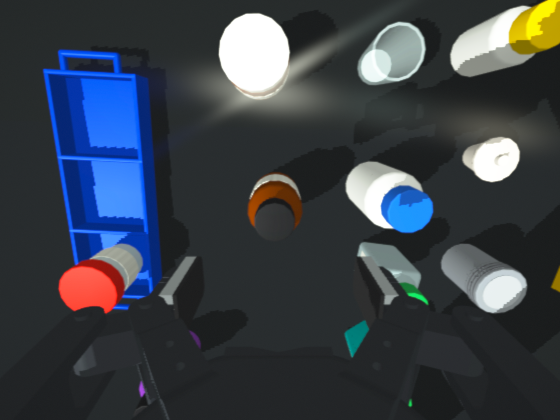

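The red jar stands in the near blue compartment (scene crop 590,200). The amber cap sits at (274,220), against a predicted (277,223), so I correct by about 2 mm. Now I grip the amber bottle.

>>> move_arm(
  targets=[
    {"gripper": 0.9,"travel": [0.1,-0.14,0.5],"rot": [0,0,0]},
    {"gripper": 0.9,"travel": [0,0,1],"rot": [0,0,0]},
    {"gripper": 0.9,"travel": [0,0,1],"rot": [0,0,0]},
    {"gripper": 0.9,"travel": [0,0,1],"rot": [0,0,0]},
    {"gripper": 0.9,"travel": [0,0,1],"rot": [0,0,0]},
    {"gripper": 0.9,"travel": [0,0,0.56],"rot": [0,0,0]},
    {"gripper": 0.9,"travel": [0,0,0],"rot": [0,0,0]},
    {"gripper": 0,"travel": [0,0,0],"rot": [0,0,0]},
    {"gripper": 0,"travel": [0,0,0],"rot": [0,0,0]},
    {"gripper": 0,"travel": [0,0,0],"rot": [0,0,0]},
    {"gripper": 0,"travel": [0,0,0],"rot": [0,0,0]},
    {"gripper": 0,"travel": [0,0,0],"rot": [0,0,0]},
    {"gripper": 0,"travel": [0,0,0],"rot": [0,0,0]},
  ],
  grip_force=40,
)

```text
t: 9.07
tcp_pos: [0.5392, 0.1042, 0.0521]
tool_rot: [1.0, -0.0, 0.001, -0.0]
force: [-0.4, 0.8, 3.1]
finger_gap: 0.547
```

>>> move_arm(
  targets=[
    {"gripper": 0,"travel": [0,0,-0.5],"rot": [0,0,0]},
    {"gripper": 0,"travel": [0,0,-1],"rot": [0,0,0]},
    {"gripper": 0,"travel": [0,0,-1],"rot": [0,0,0]},
    {"gripper": 0,"travel": [0,0,-1],"rot": [0,0,0]},
    {"gripper": 0,"travel": [0,0,-0.5],"rot": [0,0,0]},
    {"gripper": 0,"travel": [0.2,-0.4,0],"rot": [0,0,0]},
    {"gripper": 0,"travel": [0.35,-0.8,0],"rot": [0,0,0]},
    {"gripper": 0,"travel": [0.4,-1,0],"rot": [0,0,0]},
    {"gripper": 0,"travel": [0.4,-1,0],"rot": [0,0,0]},
    {"gripper": 0,"travel": [0.5,-1,0],"rot": [0,0,0]},
    {"gripper": 0,"travel": [0.5,-1,0],"rot": [0,0,0]},
    {"gripper": 0,"travel": [0.4,-0.84,0],"rot": [0,0,0]},
    {"gripper": 0,"travel": [0.28,-0.6,0],"rot": [0,0,0]},
    {"gripper": 0,"travel": [0,0,0],"rot": [0,0,0]},
    {"gripper": 0,"travel": [0,0,0],"rot": [0,0,0]},
  ],
)

```text
t: 10.32
tcp_pos: [0.6134, 0.2711, 0.1494]
tool_rot: [1.0, 0.001, -0.001, 0.0]
force: [-0.5, -0.1, -1.1]
finger_gap: 0.549
```

```bash
python3 -c "
from wr import *
c=shot('w4.png'); 
c=imaging.snapshot('scene'); cv2.imwrite('pics/s4.png',cv2.resize(c['img'][130:310,220:500],(800,514))[:,:,::-1])"
```

```text
10.3167 [0.6134 0.2711 0.1494] [ 1.0e+00  1.0e-03 -1.1e-03  4.0e-04] [ 0.25  0.69  1.39 -0.    1.06  1.82]
```

View pics/s4.png

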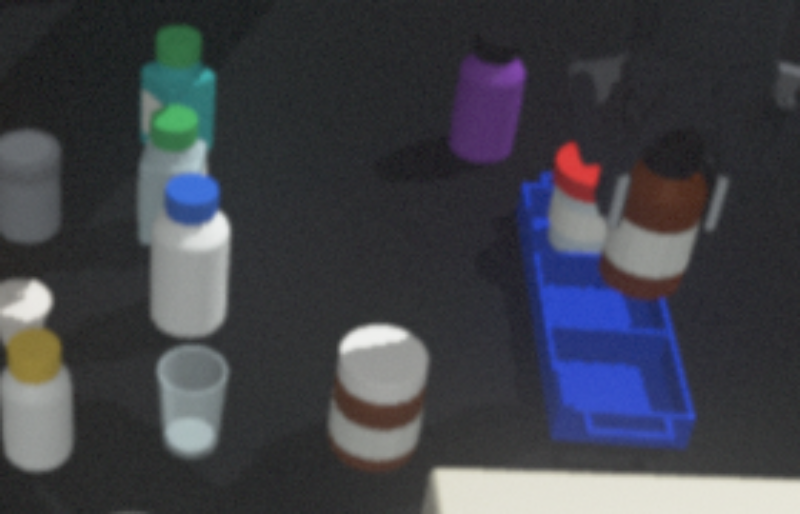

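The amber bottle is held upright over the carrier (scene crop 660,215). I lower it.

>>> move_arm(
  targets=[
    {"gripper": 0,"travel": [0.05,0,0.8],"rot": [0,0,0]},
    {"gripper": 0,"travel": [0,0,1],"rot": [0,0,0]},
    {"gripper": 0,"travel": [0,0,1],"rot": [0,0,0]},
    {"gripper": 0,"travel": [0,0,0.5],"rot": [0,0,0]},
    {"gripper": 0,"travel": [0,0,0.3],"rot": [0,0,0]},
    {"gripper": 0,"travel": [0,0,0.14],"rot": [0,0,0]},
    {"gripper": 0,"travel": [0,0,0.04],"rot": [0,0,0]},
    {"gripper": 0,"travel": [0,0,0.04],"rot": [0,0,0]},
    {"gripper": 0,"travel": [0,0,0],"rot": [0,0,0]},
  ],
)

```text
t: 11.17
tcp_pos: [0.6164, 0.2702, 0.0568]
tool_rot: [1.0, -0.0, 0.001, -0.0]
force: [0.2, 0.0, -1.7]
finger_gap: 0.548
```

>>> move_arm(
  targets=[
    {"gripper": 0.65,"travel": [0,0,0],"rot": [0,0,0]},
    {"gripper": 0.75,"travel": [0,0,0],"rot": [0,0,0]},
    {"gripper": 0.85,"travel": [0,0,0],"rot": [0,0,0]},
    {"gripper": 0.85,"travel": [0,0,0],"rot": [0,0,0]},
    {"gripper": 0.85,"travel": [0,0,-0.5],"rot": [0,0,0]},
    {"gripper": 0.85,"travel": [0,0,-1],"rot": [0,0,0]},
    {"gripper": 0.85,"travel": [0,0,-1],"rot": [0,0,0]},
    {"gripper": 0.85,"travel": [0,0,-1],"rot": [0,0,0]},
    {"gripper": 0.85,"travel": [0,0,-1],"rot": [0,0,0]},
  ],
)

```text
t: 11.92
tcp_pos: [0.6155, 0.2701, 0.1702]
tool_rot: [1.0, 0.0, 0.0, -0.0]
force: [0.3, -0.5, 0.5]
finger_gap: 0.848
```

>>> move_arm(
  targets=[
    {"gripper": 0.85,"travel": [-0.25,0.97,0],"rot": [0,0,0]},
    {"gripper": 0.85,"travel": [-0.25,0.97,0],"rot": [0,0,0]},
    {"gripper": 0.85,"travel": [-0.25,0.97,0],"rot": [0,0,0]},
    {"gripper": 0.85,"travel": [-0.25,0.97,0],"rot": [0,0,0]},
    {"gripper": 0.85,"travel": [-0.25,0.97,0],"rot": [0,0,0]},
    {"gripper": 0.85,"travel": [-0.25,0.97,0],"rot": [0,0,0]},
    {"gripper": 0.85,"travel": [-0.25,0.97,0],"rot": [0,0,0]},
    {"gripper": 0.85,"travel": [-0.25,0.97,0],"rot": [0,0,0]},
    {"gripper": 0.85,"travel": [-0.25,0.97,0],"rot": [0,0,0]},
    {"gripper": 0.85,"travel": [-0.25,0.97,0],"rot": [0,0,0]},
    {"gripper": 0.85,"travel": [-0.25,0.97,0],"rot": [0,0,0]},
    {"gripper": 0.85,"travel": [0,0,0],"rot": [0,0,0]},
    {"gripper": 0.85,"travel": [0,0,0],"rot": [0,0,0]},
  ],
)

```text
t: 13.0
tcp_pos: [0.5469, 0.0022, 0.169]
tool_rot: [1.0, -0.001, 0.001, -0.0]
force: [0.7, -0.0, -0.3]
finger_gap: 0.85
```

```bash
python3 -c "
from wr import *
c=shot('w5.png'); 
for p,z in(((0.5474,.0029,.105),0),): print(proj(c,p))"
```

```text
13.0 [0.5469 0.0022 0.169 ] [ 1.0e+00 -1.4e-03  6.0e-04 -0.0e+00] [-0.2   0.52  1.7   0.    0.92  1.37]
(np.float64(278.2927935980681), np.float64(229.47675988793185))
```

View pics/w5.png

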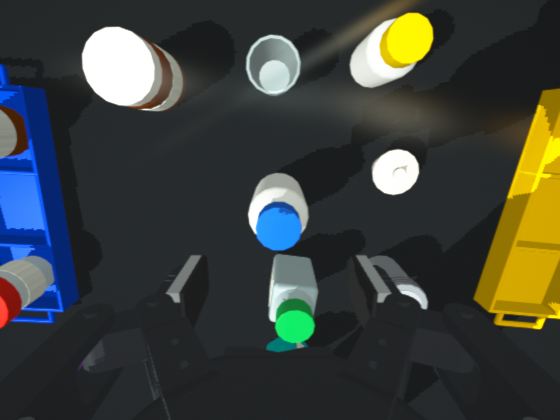

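The blue cap is at (279,227), 1–2 mm from the predicted point and centred between the fingers. Neighbours are clear, so I grip the white bottle.

>>> move_arm(
  targets=[
    {"gripper": 0.85,"travel": [0.07,0,0.5],"rot": [0,0,0]},
    {"gripper": 0.85,"travel": [0,0,1],"rot": [0,0,0]},
    {"gripper": 0.85,"travel": [0,0,1],"rot": [0,0,0]},
    {"gripper": 0.85,"travel": [0,0,1],"rot": [0,0,0]},
    {"gripper": 0.85,"travel": [0,0,0.8],"rot": [0,0,0]},
    {"gripper": 0.85,"travel": [0,0,0.4],"rot": [0,0,0]},
    {"gripper": 0.85,"travel": [0,0,0],"rot": [0,0,0]},
    {"gripper": 0,"travel": [0,0,0],"rot": [0,0,0]},
    {"gripper": 0,"travel": [0,0,0],"rot": [0,0,0]},
    {"gripper": 0,"travel": [0,0,0],"rot": [0,0,0]},
    {"gripper": 0,"travel": [0,0,0],"rot": [0,0,0]},
    {"gripper": 0,"travel": [0,0,0],"rot": [0,0,0]},
    {"gripper": 0,"travel": [0,0,0],"rot": [0,0,0]},
  ],
  grip_force=30,
)

```text
t: 14.13
tcp_pos: [0.5494, 0.0032, 0.0518]
tool_rot: [1.0, -0.0, 0.001, 0.0]
force: [-0.2, 1.0, 5.8]
finger_gap: 0.574
```

>>> move_arm(
  targets=[
    {"gripper": 0,"travel": [0,0,-0.5],"rot": [0,0,0]},
    {"gripper": 0,"travel": [0,0,-1],"rot": [0,0,0]},
    {"gripper": 0,"travel": [0,0,-1],"rot": [0,0,0]},
    {"gripper": 0,"travel": [0,0,-1],"rot": [0,0,0]},
    {"gripper": 0,"travel": [0,0,-0.5],"rot": [0,0,0]},
    {"gripper": 0,"travel": [0,-0.4,0],"rot": [0,0,0]},
    {"gripper": 0,"travel": [-0.04,-0.8,0],"rot": [0,0,0]},
    {"gripper": 0,"travel": [-0.05,-1,0],"rot": [0,0,0]},
    {"gripper": 0,"travel": [-0.05,-1,0],"rot": [0,0,0]},
    {"gripper": 0,"travel": [-0.05,-1,0],"rot": [0,0,0]},
    {"gripper": 0,"travel": [-0.05,-1,0],"rot": [0,0,0]},
    {"gripper": 0,"travel": [-0.05,-1,0],"rot": [0,0,0]},
    {"gripper": 0,"travel": [-0.05,-1,0],"rot": [0,0,0]},
    {"gripper": 0,"travel": [-0.05,-1,0],"rot": [0,0,0]},
    {"gripper": 0,"travel": [-0.03,-1,0],"rot": [0,0,0]},
    {"gripper": 0,"travel": [0,-0.9,0],"rot": [0,0,0]},
    {"gripper": 0,"travel": [0,-0.73,0],"rot": [0,0,0]},
    {"gripper": 0,"travel": [0,0,0],"rot": [0,0,0]},
    {"gripper": 0,"travel": [0,0,0],"rot": [0,0,0]},
  ],
)

```text
t: 15.72
tcp_pos: [0.5366, 0.275, 0.1492]
tool_rot: [1.0, 0.001, -0.001, 0.0]
force: [-0.4, -0.4, -0.1]
finger_gap: 0.571
```

```bash
python3 -c "
from wr import *
c=shot('w6.png'); 
c=imaging.snapshot('scene'); cv2.imwrite('pics/s6.png',cv2.resize(c['img'][130:310,220:500],(800,514))[:,:,::-1])"
```

```text
15.7167 [0.5366 0.275  0.1492] [ 1.0e+00  1.2e-03 -1.2e-03  5.0e-04] [ 0.29  0.62  1.57 -0.    0.96  1.86]
```

View pics/s6.png

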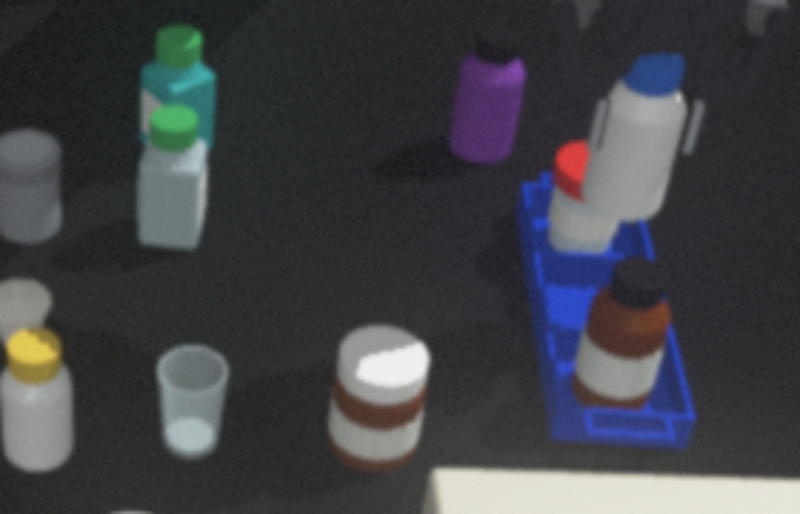

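View pics/w6.png

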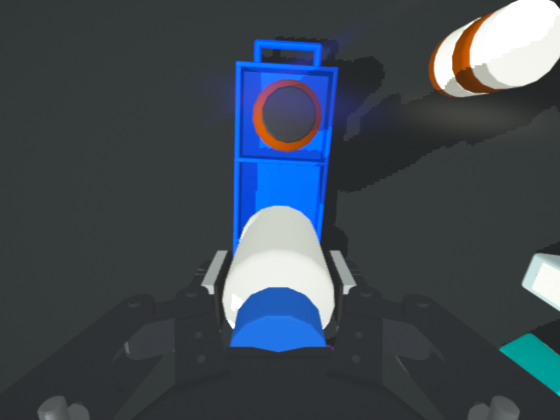

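Amber stands in its compartment (wrist 287,113), and the white bottle is held upright over the middle one. I lower it.

>>> move_arm(
  targets=[
    {"gripper": 0,"travel": [0.05,0,0.8],"rot": [0,0,0]},
    {"gripper": 0,"travel": [0,0,1],"rot": [0,0,0]},
    {"gripper": 0,"travel": [0,0,1],"rot": [0,0,0]},
    {"gripper": 0,"travel": [0,0,0.5],"rot": [0,0,0]},
    {"gripper": 0,"travel": [0,0,0.3],"rot": [0,0,0]},
    {"gripper": 0,"travel": [0,0,0.14],"rot": [0,0,0]},
    {"gripper": 0,"travel": [0,0,0.04],"rot": [0,0,0]},
    {"gripper": 0,"travel": [0,0,0.03],"rot": [0,0,0]},
    {"gripper": 0,"travel": [0,0,0],"rot": [0,0,0]},
  ],
)

```text
t: 16.57
tcp_pos: [0.5401, 0.2742, 0.0563]
tool_rot: [1.0, -0.0, 0.001, -0.0]
force: [-0.2, 0.4, -0.0]
finger_gap: 0.568
```

>>> move_arm(
  targets=[
    {"gripper": 0.65,"travel": [0,0,0],"rot": [0,0,0]},
    {"gripper": 0.75,"travel": [0,0,0],"rot": [0,0,0]},
    {"gripper": 0.85,"travel": [0,0,0],"rot": [0,0,0]},
    {"gripper": 0.85,"travel": [0,0,0],"rot": [0,0,0]},
    {"gripper": 0.85,"travel": [0,0,-0.5],"rot": [0,0,0]},
    {"gripper": 0.85,"travel": [0,0,-1],"rot": [0,0,0]},
    {"gripper": 0.85,"travel": [0,0,-1],"rot": [0,0,0]},
    {"gripper": 0.85,"travel": [0,0,-1],"rot": [0,0,0]},
    {"gripper": 0.85,"travel": [0,0,-1],"rot": [0,0,0]},
  ],
)

```text
t: 17.32
tcp_pos: [0.5391, 0.274, 0.1698]
tool_rot: [1.0, 0.0, 0.0, -0.0]
force: [-0.2, -0.3, -0.1]
finger_gap: 0.856
```

>>> move_arm(
  targets=[
    {"gripper": 0.85,"travel": [-0.21,0.96,0],"rot": [0,0,0]},
    {"gripper": 0.85,"travel": [-0.21,0.96,0],"rot": [0,0,0]},
    {"gripper": 0.85,"travel": [-0.21,0.96,0],"rot": [0,0,0]},
    {"gripper": 0.85,"travel": [-0.21,0.96,0],"rot": [0,0,0]},
    {"gripper": 0.85,"travel": [-0.21,0.96,0],"rot": [0,0,0]},
    {"gripper": 0.85,"travel": [-0.21,0.96,0],"rot": [0,0,0]},
    {"gripper": 0.85,"travel": [-0.21,0.96,0],"rot": [0,0,0]},
    {"gripper": 0.85,"travel": [-0.21,0.96,0],"rot": [0,0,0]},
    {"gripper": 0.85,"travel": [-0.21,0.96,0],"rot": [0,0,0]},
    {"gripper": 0.85,"travel": [-0.21,0.96,0],"rot": [0,0,0]},
    {"gripper": 0.85,"travel": [-0.21,0.96,0],"rot": [0,0,0]},
    {"gripper": 0.85,"travel": [-0.21,0.96,0],"rot": [0,0,0]},
    {"gripper": 0.85,"travel": [-0.21,0.96,0],"rot": [0,0,0]},
    {"gripper": 0.85,"travel": [-0.21,0.96,0],"rot": [0,0,0]},
    {"gripper": 0.85,"travel": [-0.21,0.96,0],"rot": [0,0,0]},
    {"gripper": 0.85,"travel": [-0.21,0.96,0],"rot": [0,0,0]},
    {"gripper": 0.85,"travel": [0,0,0],"rot": [0,0,0]},
    {"gripper": 0.85,"travel": [0,0,0],"rot": [0,0,0]},
  ],
)

```text
t: 18.82
tcp_pos: [0.4553, -0.111, 0.1686]
tool_rot: [1.0, -0.001, 0.001, 0.0]
force: [-0.5, 0.1, 0.8]
finger_gap: 0.851
```

```bash
python3 -c "
from wr import *
c=shot('w7.png'); 
for p,z in(((0.4563,-.1115,.066),0),): print(proj(c,p))"
```

```text
18.8167 [ 0.4553 -0.111   0.1686] [ 1.0e+00 -1.5e-03  6.0e-04  1.0e-04] [-0.48  0.44  1.89  0.    0.81  1.1 ]
(np.float64(279.7178893525512), np.float64(213.0759448415755))
```

View pics/w7.png

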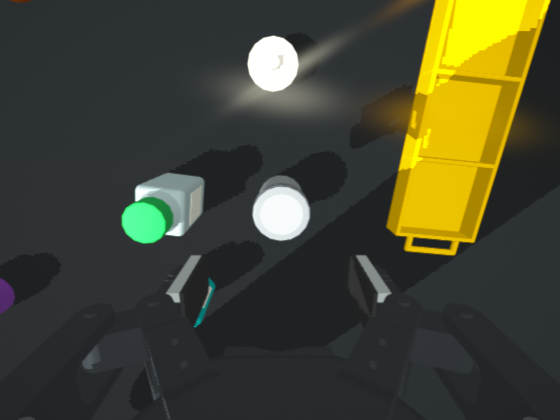

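The tin lid is at (281,213), as predicted. I grip it.

>>> move_arm(
  targets=[
    {"gripper": 0.85,"travel": [0.03,0.03,0.5],"rot": [0,0,0]},
    {"gripper": 0.85,"travel": [0,0,1],"rot": [0,0,0]},
    {"gripper": 0.85,"travel": [0,0,1],"rot": [0,0,0]},
    {"gripper": 0.85,"travel": [0,0,1],"rot": [0,0,0]},
    {"gripper": 0.85,"travel": [0,0,0.8],"rot": [0,0,0]},
    {"gripper": 0.85,"travel": [0,0,0.52],"rot": [0,0,0]},
    {"gripper": 0.85,"travel": [0,0,0],"rot": [0,0,0]},
    {"gripper": 0,"travel": [0,0,0],"rot": [0,0,0]},
    {"gripper": 0,"travel": [0,0,0],"rot": [0,0,0]},
    {"gripper": 0,"travel": [0,0,0],"rot": [0,0,0]},
    {"gripper": 0,"travel": [0,0,0],"rot": [0,0,0]},
    {"gripper": 0,"travel": [0,0,0],"rot": [0,0,0]},
    {"gripper": 0,"travel": [0,0,0],"rot": [0,0,0]},
  ],
)

```text
t: 19.95
tcp_pos: [0.4566, -0.1109, 0.0482]
tool_rot: [1.0, -0.0, 0.001, 0.0]
force: [0.8, 2.1, 6.7]
finger_gap: 0.569
```

Run:
```python
from loc import *
c=pickle.load(open("wnow.pkl","rb"))
q=np.array([onz(c,*p,.026)[:2] for p in((413,159),(500,167),(434,72),(524,81),(388,233),(478,240))]);print(np.round(q,4).tolist(),q[:4].mean(0))
```

```text
[[0.4964, -0.2361], [0.4886, -0.3188], [0.5704, -0.2446], [0.563, -0.3237], [0.4228, -0.2204], [0.4149, -0.3123]] [ 0.5296039  -0.28082703]
```

>>> move_arm(
  targets=[
    {"gripper": 0,"travel": [0,0,-0.5],"rot": [0,0,0]},
    {"gripper": 0,"travel": [0,0,-1],"rot": [0,0,0]},
    {"gripper": 0,"travel": [0,0,-1],"rot": [0,0,0]},
    {"gripper": 0,"travel": [0,0,-1],"rot": [0,0,0]},
    {"gripper": 0,"travel": [0,0,-0.5],"rot": [0,0,0]},
    {"gripper": 0,"travel": [-0.12,0.4,0],"rot": [0,0,0]},
    {"gripper": 0,"travel": [0,0.8,0],"rot": [0,0,0]},
    {"gripper": 0,"travel": [0,1,0],"rot": [0,0,0]},
    {"gripper": 0,"travel": [0,1,0],"rot": [0,0,0]},
    {"gripper": 0,"travel": [0,1,0],"rot": [0,0,0]},
    {"gripper": 0,"travel": [0,1,0],"rot": [0,0,0]},
    {"gripper": 0,"travel": [0,0.8,0],"rot": [0,0,0]},
    {"gripper": 0,"travel": [0,0.54,0],"rot": [0,0,0]},
    {"gripper": 0,"travel": [0,0,0],"rot": [0,0,0]},
    {"gripper": 0,"travel": [0,0,0],"rot": [0,0,0]},
  ],
)

```text
t: 21.2
tcp_pos: [0.4521, -0.2742, 0.1465]
tool_rot: [1.0, -0.001, -0.001, -0.001]
force: [0.4, 0.3, 0.1]
finger_gap: 0.564
```

```bash
python3 -c "
from wr import *
c=shot('w8.png'); 
c=imaging.snapshot('scene'); cv2.imwrite('pics/s8.png',cv2.resize(c['img'][130:310,80:360],(800,514))[:,:,::-1])"
```

```text
21.2 [ 0.4521 -0.2742  0.1465] [ 1.e+00 -9.e-04 -7.e-04 -9.e-04] [-0.76  0.54  1.76  0.    0.84  0.82]
```

View pics/s8.png

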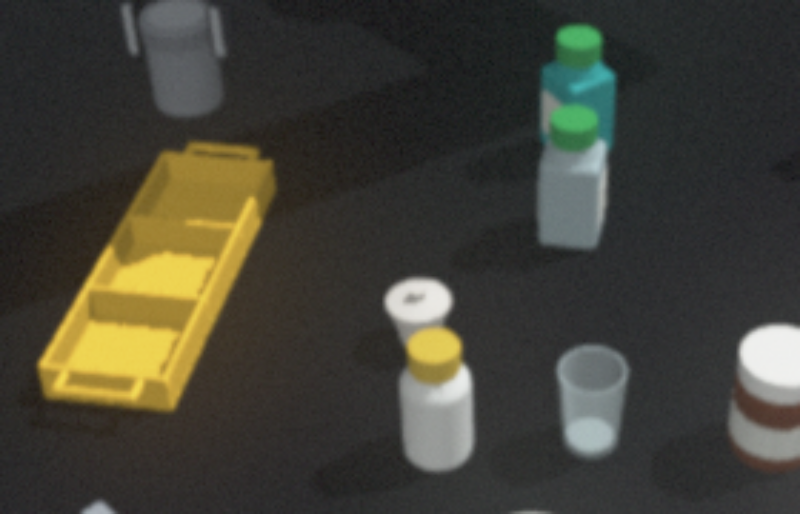

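View pics/w8.png

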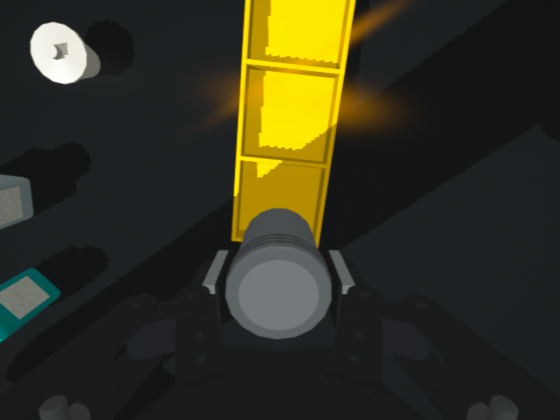

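The tin is held upright and centred over the near yellow compartment, whose divider is at (235,157)-(330,167). I lower it.

>>> move_arm(
  targets=[
    {"gripper": 0,"travel": [0.05,0,0.8],"rot": [0,0,0]},
    {"gripper": 0,"travel": [0,0,1],"rot": [0,0,0]},
    {"gripper": 0,"travel": [0,0,1],"rot": [0,0,0]},
    {"gripper": 0,"travel": [0,0,0.5],"rot": [0,0,0]},
    {"gripper": 0,"travel": [0,0,0.3],"rot": [0,0,0]},
    {"gripper": 0,"travel": [0,0,0.14],"rot": [0,0,0]},
    {"gripper": 0,"travel": [0,0,0.04],"rot": [0,0,0]},
    {"gripper": 0,"travel": [0,0,0.03],"rot": [0,0,0]},
    {"gripper": 0,"travel": [0,0,0],"rot": [0,0,0]},
  ],
)

```text
t: 22.05
tcp_pos: [0.4547, -0.2744, 0.0528]
tool_rot: [1.0, 0.0, 0.001, 0.001]
force: [0.5, 0.7, -0.7]
finger_gap: 0.567
```

>>> move_arm(
  targets=[
    {"gripper": 0.65,"travel": [0,0,0],"rot": [0,0,0]},
    {"gripper": 0.75,"travel": [0,0,0],"rot": [0,0,0]},
    {"gripper": 0.85,"travel": [0,0,0],"rot": [0,0,0]},
    {"gripper": 0.85,"travel": [0,0,0],"rot": [0,0,0]},
    {"gripper": 0.85,"travel": [0,0,-0.5],"rot": [0,0,0]},
    {"gripper": 0.85,"travel": [0,0,-1],"rot": [0,0,0]},
    {"gripper": 0.85,"travel": [0,0,-1],"rot": [0,0,0]},
    {"gripper": 0.85,"travel": [0,0,-1],"rot": [0,0,0]},
    {"gripper": 0.85,"travel": [0,0,-1],"rot": [0,0,0]},
  ],
)

```text
t: 22.8
tcp_pos: [0.4539, -0.274, 0.1657]
tool_rot: [1.0, -0.0, -0.0, -0.0]
force: [1.0, 0.0, -0.2]
finger_gap: 0.849
```

>>> move_arm(
  targets=[
    {"gripper": 0.85,"travel": [0.02,-0.97,0],"rot": [0,0,0]},
    {"gripper": 0.85,"travel": [0.02,-0.97,0],"rot": [0,0,0]},
    {"gripper": 0.85,"travel": [0.02,-0.97,0],"rot": [0,0,0]},
    {"gripper": 0.85,"travel": [0.02,-0.97,0],"rot": [0,0,0]},
    {"gripper": 0.85,"travel": [0.02,-0.97,0],"rot": [0,0,0]},
    {"gripper": 0.85,"travel": [0.02,-0.97,0],"rot": [0,0,0]},
    {"gripper": 0.85,"travel": [0.02,-0.97,0],"rot": [0,0,0]},
    {"gripper": 0.85,"travel": [0.02,-0.97,0],"rot": [0,0,0]},
    {"gripper": 0.85,"travel": [0.02,-0.97,0],"rot": [0,0,0]},
    {"gripper": 0.85,"travel": [0.02,-0.97,0],"rot": [0,0,0]},
    {"gripper": 0.85,"travel": [0,-0.97,0],"rot": [0,0,0]},
    {"gripper": 0.85,"travel": [0,0,0],"rot": [0,0,1]},
    {"gripper": 0.85,"travel": [0,0,0],"rot": [0,0,0.5]},
    {"gripper": 0.85,"travel": [0,0,0],"rot": [0,0,0]},
    {"gripper": 0.85,"travel": [0,0,0],"rot": [0,0,0]},
  ],
)

```text
t: 24.05
tcp_pos: [0.4592, -0.0074, 0.1647]
tool_rot: [0.998, -0.065, 0.0, 0.0]
force: [-0.1, -0.8, 0.2]
finger_gap: 0.848
```

```bash
python3 -c "
from wr import *
c=shot('w9.png'); 
for p,z in(((0.4598,-.0085,.098),0),): print(proj(c,p))"
```

```text
24.05 [ 0.4592 -0.0074  0.1647] [ 9.979e-01 -6.470e-02  1.000e-04  0.000e+00] [-0.26  0.44  1.92 -0.    0.79  1.44]
(np.float64(280.63250644034434), np.float64(227.72417995502516))
```

View pics/w9.png

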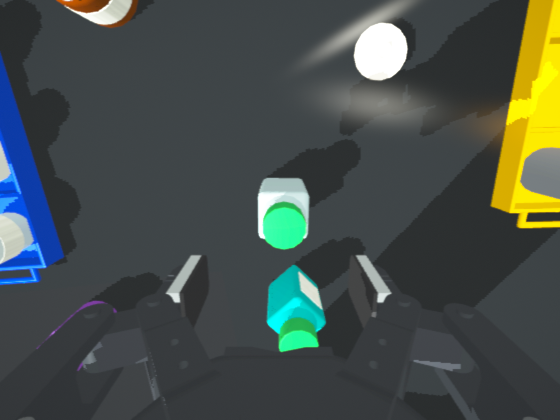

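The grey square bottle is aligned with the jaws, with its cap at (284,225). That is about 4 mm off centre, so I correct it. The turquoise look-alike at (296,310) is clear of the fingers. I grip.

>>> move_arm(
  targets=[
    {"gripper": 0.85,"travel": [0.09,0.15,0.5],"rot": [0,0,0]},
    {"gripper": 0.85,"travel": [0,0,1],"rot": [0,0,0]},
    {"gripper": 0.85,"travel": [0,0,1],"rot": [0,0,0]},
    {"gripper": 0.85,"travel": [0,0,1],"rot": [0,0,0]},
    {"gripper": 0.85,"travel": [0,0,0.7],"rot": [0,0,0]},
    {"gripper": 0.85,"travel": [0,0,0.35],"rot": [0,0,0]},
    {"gripper": 0.85,"travel": [0,0,0],"rot": [0,0,0]},
    {"gripper": 0,"travel": [0,0,0],"rot": [0,0,0]},
    {"gripper": 0,"travel": [0,0,0],"rot": [0,0,0]},
    {"gripper": 0,"travel": [0,0,0],"rot": [0,0,0]},
    {"gripper": 0,"travel": [0,0,0],"rot": [0,0,0]},
    {"gripper": 0,"travel": [0,0,0],"rot": [0,0,0]},
    {"gripper": 0,"travel": [0,0,0],"rot": [0,0,0]},
    {"gripper": 0,"travel": [0,0,0],"rot": [0,0,0]},
  ],
)

```text
t: 25.27
tcp_pos: [0.4619, -0.0117, 0.0519]
tool_rot: [0.998, -0.065, 0.001, 0.0]
force: [-0.6, -0.7, 6.5]
finger_gap: 0.483
```

>>> move_arm(
  targets=[
    {"gripper": 0,"travel": [0,0,-0.5],"rot": [0,0,0]},
    {"gripper": 0,"travel": [0,0,-1],"rot": [0,0,0]},
    {"gripper": 0,"travel": [0,0,-1],"rot": [0,0,0]},
    {"gripper": 0,"travel": [0,0,-1],"rot": [0,0,0]},
    {"gripper": 0,"travel": [0,0,-0.5],"rot": [0,0,0]},
    {"gripper": 0,"travel": [0.34,0.4,0],"rot": [0,0,0]},
    {"gripper": 0,"travel": [0.34,0.8,0],"rot": [0,0,0]},
    {"gripper": 0,"travel": [0.34,1,0],"rot": [0,0,0]},
    {"gripper": 0,"travel": [0.34,1,0],"rot": [0,0,0]},
    {"gripper": 0,"travel": [0.34,1,0],"rot": [0,0,0]},
    {"gripper": 0,"travel": [0.34,1,0],"rot": [0,0,0]},
    {"gripper": 0,"travel": [0.34,1,0],"rot": [0,0,0]},
    {"gripper": 0,"travel": [0.34,1,0],"rot": [0,0,0]},
    {"gripper": 0,"travel": [0.34,1,0],"rot": [0,0,0]},
    {"gripper": 0,"travel": [0.34,1,0],"rot": [0,0,0]},
    {"gripper": 0,"travel": [0.34,0.7,0],"rot": [0,0,0]},
    {"gripper": 0,"travel": [0.34,0.46,0],"rot": [0,0,0]},
    {"gripper": 0,"travel": [0,0,0],"rot": [0,0,0]},
    {"gripper": 0,"travel": [0,0,0],"rot": [0,0,0]},
  ],
)

```text
t: 26.85
tcp_pos: [0.5277, -0.2822, 0.1495]
tool_rot: [0.998, -0.066, -0.001, -0.001]
force: [-0.4, 0.9, 0.6]
finger_gap: 0.488
```

```bash
python3 -c "
from wr import *
c=shot('w10.png'); 
print([proj(c,(.529+a*.9956-b*-.094,-.282+a*-.094+b*.9956,.026)) for a,b in((.038,.037),(.038,-.037))])
c=imaging.snapshot('scene'); cv2.imwrite('pics/s10.png',cv2.resize(c['img'][130:310,80:360],(800,514))[:,:,::-1])"
```

```text
26.85 [ 0.5277 -0.2822  0.1495] [ 9.978e-01 -6.610e-02 -8.000e-04 -6.000e-04] [-0.68  0.61  1.58  0.    0.95  1.03]
[(np.float64(234.71598384692544), np.float64(165.2278985928951)), (np.float64(319.6488316370896), np.float64(161.92660791913727))]
```

View pics/s10.png

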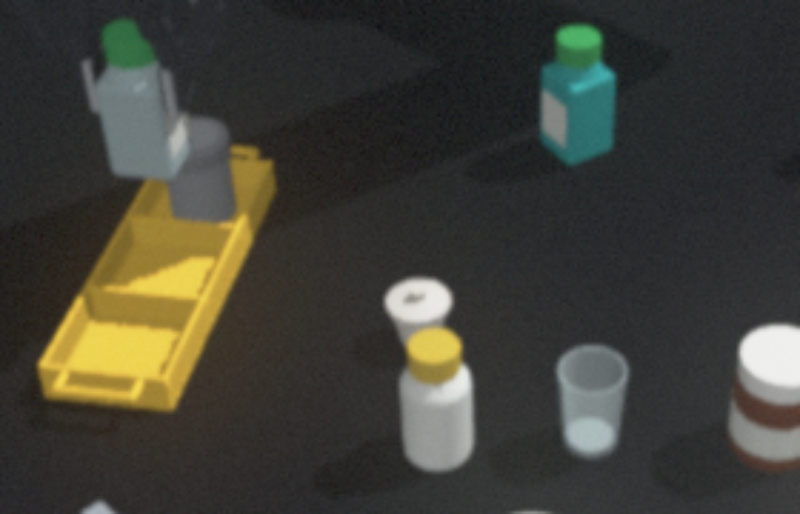

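View pics/w10.png

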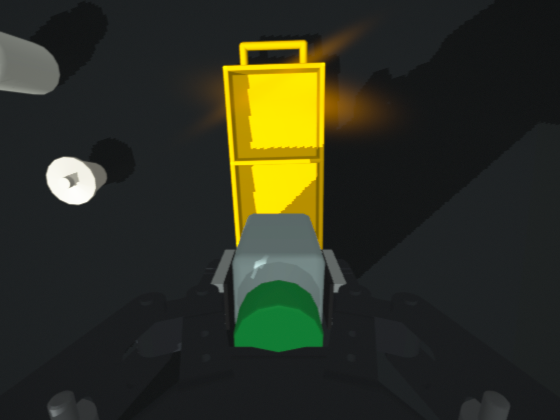

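The square bottle is upright and centred, with the divider at (232–322,160), matching the prediction. The tin stands in the near compartment. I lower the bottle.

>>> move_arm(
  targets=[
    {"gripper": 0,"travel": [0.05,0,0.8],"rot": [0,0,0]},
    {"gripper": 0,"travel": [0,0,1],"rot": [0,0,0]},
    {"gripper": 0,"travel": [0,0,1],"rot": [0,0,0]},
    {"gripper": 0,"travel": [0,0,0.5],"rot": [0,0,0]},
    {"gripper": 0,"travel": [0,0,0.3],"rot": [0,0,0]},
    {"gripper": 0,"travel": [0,0,0.14],"rot": [0,0,0]},
    {"gripper": 0,"travel": [0,0,0.04],"rot": [0,0,0]},
    {"gripper": 0,"travel": [0,0,0.03],"rot": [0,0,0]},
    {"gripper": 0,"travel": [0,0,0],"rot": [0,0,0]},
  ],
)

```text
t: 27.7
tcp_pos: [0.5302, -0.2822, 0.0566]
tool_rot: [0.998, -0.065, 0.001, 0.001]
force: [-0.3, 0.4, 0.1]
finger_gap: 0.486
```

>>> move_arm(
  targets=[
    {"gripper": 0.6,"travel": [0,0,0],"rot": [0,0,0]},
    {"gripper": 0.7,"travel": [0,0,0],"rot": [0,0,0]},
    {"gripper": 0.85,"travel": [0,0,0],"rot": [0,0,0]},
    {"gripper": 0.85,"travel": [0,0,0],"rot": [0,0,0]},
    {"gripper": 0.85,"travel": [0,0,-0.5],"rot": [0,0,0]},
    {"gripper": 0.85,"travel": [0,0,-1],"rot": [0,0,0]},
    {"gripper": 0.85,"travel": [0,0,-1],"rot": [0,0,0]},
    {"gripper": 0.85,"travel": [0,0,-1],"rot": [0,0,0]},
    {"gripper": 0.85,"travel": [0,0,-1],"rot": [0,0,0]},
    {"gripper": 0.85,"travel": [0,0,-1],"rot": [0,0,0]},
    {"gripper": 0.85,"travel": [0,-1,-0.5],"rot": [0,0,0]},
    {"gripper": 0.85,"travel": [0,-1,0],"rot": [0,0,0]},
    {"gripper": 0.85,"travel": [0,-1,0],"rot": [0,0,0]},
    {"gripper": 0.85,"travel": [0,-1,0],"rot": [0,0,0]},
    {"gripper": 0.85,"travel": [0,-1,0],"rot": [0,0,0]},
    {"gripper": 0.85,"travel": [0,-1,0],"rot": [0,0,0]},
    {"gripper": 0.85,"travel": [0,-1,0],"rot": [0,0,0]},
    {"gripper": 0.85,"travel": [0,-1,0],"rot": [0,0,0]},
    {"gripper": 0.85,"travel": [0,0,0],"rot": [0,0,0]},
    {"gripper": 0.85,"travel": [0,0,0],"rot": [0,0,0]},
  ],
)

```text
t: 29.37
tcp_pos: [0.5556, -0.0823, 0.2065]
tool_rot: [0.998, -0.064, 0.0, 0.0]
force: [0.0, -0.1, 0.6]
finger_gap: 0.848
```

```bash
python3 -c "
from wr import *
for n in('side','scene'):
    c=imaging.snapshot(n); cv2.imwrite('pics/f_%s.png'%n,c['img'][:,:,::-1]); pickle.dump(c,open('f_%s.pkl'%n,'wb'))"
```

```text
(no output)
```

View pics/f_side.png

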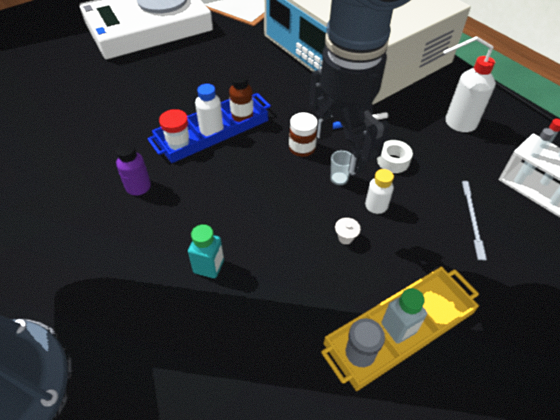

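View pics/f_scene.png

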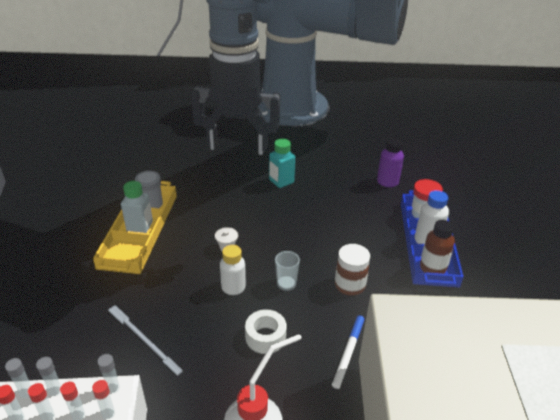

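Both views show all five items upright in their own compartments: blue at side (174,130), (208,108), (241,98) and yellow at side (365,342), (404,315). The spare stock hasn't moved, with the yellow cap still at side (383,178). The gripper is clear at z 0.21, so I hand in.

```bash
python3 -c "
from loc import *
for n in('side','scene'):
    c=pickle.load(open('f_%s.pkl'%n,'rb'))
    print([b for b in blobs(c,(22,150,120),(30,255,255)) if b[0]<400])
print(sign_off())"
```

```text
[(269, [383.5, 177.6], [375, 169, 19, 18]), (250, [377.1, 310.9], [361, 297, 32, 25])]
[(199, [232.0, 252.1], [223, 246, 18, 14])]
the job is handed in; nothing more can be done
None
```

I made up both kits and handed the job in at about 29 s of the allowed 106 s. `sign_off()` reports no verdict.

- **Blue carrier:** the red-lidded jar, the blue-capped white bottle and the amber bottle, in that order outward from the robot, each in its own compartment.
- **Yellow carrier:** the aluminium tin in the nearest compartment and the green-capped square bottle in the middle one.
- **Setting down:** I lowered each item to about 1 mm or less above the carrier floor (worked out from the height it was gripped at) before opening the fingers.

**Last checks:** The final side and scene pictures show all five items upright in their compartments. The gripper was clear of everything. The yellow cap of the spare bottle was within 0.4 px of its starting position in both views. I checked the spare amber jar, the look-alikes and the final tilts only by eye. Early estimates from different cameras differed by up to about 13 mm for the amber bottle. I went with the wrist view and re-measured above each item before gripping it. No check failed.

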